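Set up the bench pressure indicator on its prop leg

ROBOT

A 6-joint arm with a two-finger parallel gripper is mounted at the origin on the work surface. World frame = base frame: x ahead of the robot, y to its left, z up, the work surface at z = 0. Lengths are in mm, angles in rad, forces in N, time in s.
With the tool pointing down it reaches from about 275 to 975 mm from the base axis. Payload 8.4 kg.
Tool frame: the origin (TCP) lies between the finger pads; the fingertips stand 19 mm ahead of it and the grasp point (between the pads) is the TCP (manip.tip_reach is the distance from the TCP to the fingertips, in mm); z points along the fingers, y is the line along which they close (so a half turn about z gives the same grasp; the last joint's range is limited). The gripper opens to 92 mm and grips with 3 to 60 N. Pads are 20 mm wide; open, the fingers measure 128 mm over their backs; the gripper's body (75 mm by 189 mm) begins 69 mm behind the grasp point.
Start: joints at [1.134, 0.353, 1.633, -0, 1.155, -0.002], TCP at [263.267, 566.85, 233.583] pointing down, gripper open.
Joint ranges: [-2.63, 2.63], [-0.92, 2.1], [0.06, 2.66], [-1.3, 4.44], [0, 2.69], [-3.02, 3.02]. Speed limits (rad/s): [2.22, 2.22, 2.79, 3.14, 3.14, 3.14].

INTERFACE

Orientations are given as a rotation vector (axis times angle).
In Python, from station import manip, grab_frame, job, spotter gives the robot as it stands.
- The arm moves only by the shell command python3 -m crank 'ROWS' [OPENING] [FORCE]. ROWS is JSON, a list of rows, each a list of 2 entries, a list of its own where there are three numbers: the shift along the tool's x, y, z scaled (see below), then the turn, a rotation vector about the tool's x, y, z scaled (see below). In form: [[[dx, dy, dz], [rx, ry, rz]], ...]. A call has 1 to 20 rows; each row shifts and turns the commanded pose from where the row before left it, along the tool's axes as they then stand; what a row does not reach is not made up. The controller multiplies each number of a shift by 200 mm and each number of a turn by 5 degrees. A row lasts 1/8 s, in which the tool goes at most 62.5 mm and 10.7 degrees, less where a joint would pass 70% of its speed; a pose out of reach is approached as far as the arm can. A call with a number of a shift or a turn outside -1 to 1 is refused whole. A call with a gripper value outside its range is refused whole. OPENING is the opening, from 0 (shut) to 1 (fully open), set as the call begins (- or left out, the last holds). The fingers move at their own pace and stop on an object; FORCE is the grip in N (left out, the last holds). Time passes only in rows, so rows that do not move let the fingers close. It gives the time, the measured TCP pose, the force, the opening and the grip force at its end, in the units of the state.
- manip.read_state(): the state, without advancing time (a new reading comes with each control period).
- grab_frame(name): name is "scene" or "top"; returns a dict with "frame" (420x560x3 uint8, red, green, blue), "range_z" (420x560 float32, mm along the optical axis (not along the pixel's ray), 0 where there is no reading), "fov_y" (degrees; the focal length in pixels is half the picture's height over the tangent of half this angle, whatever the lens; pixels are square), "cx", "cy" (the principal point, pixels), "xyz" and "attitude" of the camera in the world. Camera axes: x right, y up, looking along -z (the intrinsics and any distortion apply to the point x, -y, -z); pixel columns grow to the right and rows downward; lengths in mm; the calibration is good to about 2 mm. A picture is of the moment at which its call begins.
- job.job_done(): hands the job in; it is judged then, once.
Trained networks look in a picture, given as the dict that the camera call returned (one of the last four; its "shot" number tells which), for a name from the list of things; names that differ only in an ending like _2 or _b are one class to them, and where a whole thing is asked for, a point or a joint stands for the part that bears it (a point fixed in the world has none). Each returns a list of dicts, best first, with "conf" (0 to 1); they miss things now and then, are a little off and sometimes report something else, mostly with a low value. They report only what shows in the picture. A call takes as long as a camera call.
- spotter.boxes_of(label, picture): "point" ([x, y, z] in mm, in world coordinates, good to about 4 mm: the middle of the surface that is visible of it).
The state is a dict: "clock": time; "joint_pos": joint angles; "qd": joint speeds; "joint_efforts": joint torques, N m; "ee_pos": TCP position; "ee_rot": TCP orientation; "ft_force": force on the tool from outside, world axes, zero at the start; "moment": the same for the moment, N m; "finger_gap": finger opening in mm; "grasp_force": force on a finger pad.
Only numpy, scipy, OpenCV 4.12 (cv2) and the standard library are available. Lean on these libraries where they do the work, as an engineer would, in place of code of your own. Each camera call takes 0.05 s, during which the arm holds its last target. There are 200 camera calls.

TASK

Set the pressure indicator up for reading. While it still stands upright, swing the prop leg at its back out until it is fully home against its stop, without forcing the leg or shoving the indicator from its place; then lean the indicator back on the spot and lower it gently, without letting it drop, until it rests on the leg. Leave the other things on the bench alone.

Things in the scene. Friction and masses are not known exactly. Their poses are not given: they have to be found in the camera images.
- indicator: Bench pressure indicator, loose, 2.1 to 2.5 kg: flat white case with grey front plate, dark display and keypad, upright on four soft non-slip rubber feet. 200 mm wide (y), 44 mm deep (x), 104 mm high. Origin: centre of its underside, on the bench. -x: the front; +x: the back, with the prop leg; z up. It tips back about the feet's rear edge, x = +22 mm, z = 0, and balances at about 0.35 rad of lean.
- case_center (a point): Middle of the indicator's case, 55 mm above its underside, with the indicator's axes. The case's top edge, 49 mm above this point, is smooth, flat and 44 mm thick (front to back), free to be gripped from above. With the leg home the indicator rests at 0.5 to 0.62 rad of lean.
- rear_foot_left (a point): Back edge of the +y rear rubber foot, where it meets the bench: 22 mm behind and 84 mm to the +y side of the indicator's origin. It stays on the bench in its place when the indicator is leaned back.
- rear_foot_right (a point): The same on the -y side.
- leg_hinge (a point): Middle of the prop leg's hinge axis, 32 mm behind the indicator's origin (+x) and 88 mm above its underside; axes as the indicator's, the leg turns about y. The hinge is two short pins and lugs on the back, 30 to 68 mm to either side of this point; between them (and above and below) the back is smooth and free.
- bar_mid (a point): Middle of the leg's round steel foot bar (along y, 270 mm long, 10 mm thick). Two flat arms (14 mm wide, at y = +45 and -45 mm) join it to the hinge; the bar lies 64 mm from the hinge axis, straight below it when the leg is parallel to the back (angle 0). The leg starts at 0.03 to 0.77 rad and swings outward (+x) and up. Site axes: z from the bar to the hinge, y along the bar.
- bar_end (a point): Middle of the rubber sleeve on the bar's +y end, 118 mm from bar_mid; its twin is at -y. The sleeves are 14 mm thick and 34 mm long and stick out 35 mm past the sides of the case, with nothing before, above or below them but the bench.
- leg (a joint): How far the leg is in the tight catch at the end of its swing: 0 before it, 0.06 rad at the hard stop (home). It swings lightly (under 3 N at the bar) up to the catch, which begins anywhere from 0.58 to 0.92 rad (a set screw, not measured); the last 4 mm take 2.5 to 5 N. It stays where it is left. Over 7 N damages it. A level push can jam or tip; a push rising along the bar's arc does not.
- dial_gauge: Bystander: round grey dial pressure gauge, 100 mm across, 45 mm high, lying on its back; origin under its centre.
- spanner: Bystander: steel open-ended spanner, 170 mm, lying flat; origin at its middle.
- adapter: Bystander: small pipe adapter, a 32 mm steel hexagon with a brass stub, 38 mm high; origin under its centre.

How it is judged:
By the outcome, as a careful person would: the job done as asked, in the order asked, and still so for the second after the job is handed in, with the robot touching nothing.
It also fails if it takes over 61 s, if anything falls off the work surface, if the arm or the gripper's body presses on something with over 40 N, if the wrist force passes 120 N, or if a joint passes its speed limit or range.

## Working session

There is one attempt and no reset: what is moved stays moved. The work goes in short steps, Python scripts to look and compute and a shell command to move; the robot and the scene stay as the last step left them, time stands still between calls to the robot, and variables do not carry over. Pictures are saved under pics/ and viewed, at most 10 in all, crops included, and the job is handed in when it is done.

```bash
ls; mkdir -p pics; cat > h.py <<'E'
import numpy as np,cv2
from scipy.spatial.transform import Rotation as R
from station import manip,grab_frame,job,spotter
def cam(p):
    h,w=p["range_z"].shape; f=h/2/np.tan(np.radians(p["fov_y"])/2)
    return f
def att(p):
    a=np.array(p["attitude"],float)
    return a if a.shape==(3,3) else (R.from_rotvec(a).as_matrix())
def cloud(p):
    z=p["range_z"].astype(float); h,w=z.shape; f=cam(p)
    v,u=np.mgrid[:h,:w]
    c=np.stack([(u-p["cx"])/f*z,-(v-p["cy"])/f*z,-z],-1)
    return c@att(p).T+np.array(p["xyz"])
def save(p,n,s=1): cv2.imwrite(n,cv2.resize(p["frame"][...,::-1],None,fx=s,fy=s))
E
python3 - <<'E'
from h import *
print(manip.read_state())
ps={n:grab_frame(n) for n in("scene","top")}
for n,p in ps.items():
    print(n,{k:v for k,v in p.items() if k not in("frame","range_z")})
    np.savez(f"{n}.npz",c=cloud(p),f=p["frame"],z=p["range_z"])
    for l in("indicator","case_center","rear_foot_left","rear_foot_right","leg_hinge","bar_mid","bar_end","dial_gauge","spanner","adapter"):
        print(l,[(np.round(d["point"]),round(d["conf"],2)) for d in spotter.boxes_of(l,p)][:3])
im=np.vstack([ps["scene"]["frame"],ps["top"]["frame"]])[...,::-1]
cv2.imwrite("pics/a.png",cv2.resize(im,None,fx=.71,fy=.71))
E
```

```text
pics
{'clock': 0.0, 'joint_pos': array([ 1.13360109e+00,  3.53654111e-01,  1.63412056e+00,  1.25594329e-05,
        1.15521198e+00, -2.36836693e-03]), 'qd': array([-0.00143767,  0.00025855,  0.00171497, -0.00079233,  0.00116851,
       -0.00141825]), 'joint_efforts': array([ 9.79439574e-04, -5.93832886e+01, -3.34219122e+01,  6.99791405e-02,
        2.30891258e-02, -1.11251109e-04]), 'ee_pos': array([263.06316221, 566.42412757, 232.86576757]), 'ee_rot': array([-6.77595882e-01, -3.06732518e+00,  2.13287165e-03]), 'ft_force': array([0.48614734, 0.42085692, 0.23972114]), 'moment': array([ 0.01993513, -0.01388446, -0.02783542]), 'grasp_force': 0.0, 'finger_gap': 92.0162632640735}
scene {'fov_y': 48.66618076993731, 'cx': 285.1607129654559, 'cy': 207.66395270568387, 'xyz': array([993.15973282, 715.81694097, 656.26544294]), 'attitude': array([0.31127696, 1.2203367 , 2.3382802 ]), 'shot': 1}
indicator [(array([505., 113.,  72.]), 0.67)]
case_center [(array([504., 113.,  76.]), 0.9)]
rear_foot_left [(array([504., 116.,  73.]), 0.91)]
rear_foot_right [(array([499., 114.,  73.]), 0.57)]
leg_hing
[... 423 characters left out ...]
ray([ 0.06578946, -0.03075796, -1.57117738]), 'shot': 2}
indicator [(array([493.,  76., 103.]), 0.79)]
case_center [(array([490.,  74., 101.]), 0.98)]
rear_foot_left [(array([491.,  73., 102.]), 0.55)]
rear_foot_right [(array([489.,  81., 105.]), 0.96), (array([546.,  66.,  40.]), 0.66), (array([516., 377.,  46.]), 0.37)]
leg_hinge [(array([491.,  73., 102.]), 0.73), (array([723.,  49.,  17.]), 0.26)]
bar_mid [(array([544.,  69.,  37.]), 0.59)]
bar_end [(array([544.,  67.,  42.]), 0.89)]
dial_gauge [(array([515., 378.,  44.]), 0.73)]
spanner [(array([ 494., -390.,   10.]), 0.56)]
adapter [(array([723.,  48.,  17.]), 0.52), (array([517., 380.,  46.]), 0.36), (array([490.,  73., 103.]), 0.32)]
```

View pics/a.png

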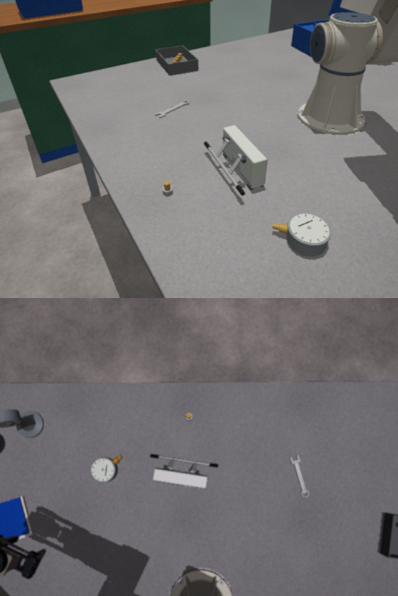

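The picture shows the indicator's back and leg facing away from the robot: the case is at about (180,478) in the lower (top-view) panel and the bar runs from (153,456) to (216,465). Next I'll fit both from the clouds.

```bash
cat > fit.py <<'E'
from h import *
def fit(c,tag,show=True):
    P=c.reshape(-1,3); P=P[np.isfinite(P).all(1)]
    m=(abs(P[:,0]-500)<130)&(abs(P[:,1]-75)<180)&(P[:,2]>8)&(P[:,2]<140)
    return P[m]
if __name__=="__main__":
  for n in("top","scene"):
    d=np.load(n+".npz"); Q=fit(d["c"],n)
    T=Q[(Q[:,2]>97)&(Q[:,2]<112)]
    r=cv2.minAreaRect(T[:,:2].astype(np.float32)); print(n,"toprect",r,np.median(T[:,2]),len(T))
    cen=np.array(r[0]); a=np.array(cv2.boxPoints(r)); e=[a[1]-a[0],a[2]-a[1]]; e=max(e,key=np.linalg.norm); 
    y=e/np.linalg.norm(e); y=y if y[1]>0 else -y; x=np.array([y[1],-y[0]])
    yaw=np.arctan2(x[1],x[0]); print("yaw",yaw)
    L=np.c_[(Q[:,:2]-cen)@x,(Q[:,:2]-cen)@y,Q[:,2]]
    for lo,hi in((-140,-108),(-95,-55),(-35,-0),(0,35),(55,95),(108,140)):
        B=L[(L[:,1]>lo)&(L[:,1]<hi)&(L[:,0]>33)&(L[:,0]<95)]
        if len(B): print(lo,len(B),B.mean(0).round(1),"z95",np.percentile(B[:,2],95).round(1),"x",np.percentile(B[:,0],[5,95]).round(1))
    print("y ext bar",np.percentile(L[(L[:,0]>40),1],[1,99]))
  
E
python3 fit.py
```

```text
top toprect ((485.8970642089844, 74.68330383300781), (199.33116149902344, 60.63715362548828), 81.0626449584961) 105.06709517646163 1347
yaw -0.15598638
-140 52 [  63.8 -121.3   40.5] z95 45.5 x [57.  69.7]
-95 53 [ 62.1 -74.8  41.6] z95 44.6 x [58.2 67. ]
-35 44 [ 62.6 -17.6  40.5] z95 45.4 x [58.2 67.1]
0 47 [62.8 17.3 40. ] z95 45.5 x [58.1 67.1]
55 51 [62.3 74.9 40.4] z95 44.5 x [58.  66.7]
108 49 [ 61.6 121.6  42. ] z95 47.0 x [55.7 68. ]
y ext bar [-132.12221113  162.65231228]
scene toprect ((481.3821716308594, 78.16343688964844), (201.88156127929688, 48.45561218261719), 81.60736846923828) 103.02843881855824 1251
yaw -0.14647877
-140 44 [  71.2 -122.1   39.6] z95 42.7 x [64.3 75.9]
-95 72 [ 61.1 -70.5  53.2] z95 93.2 x [35.5 74. ]
-35 52 [ 70.  -18.3  40. ] z95 41.4 x [66.1 74.2]
0 58 [70.9 18.2 39.1] z95 40.6 x [66.7 74.6]
55 106 [60.9 71.  54. ] z95 94.0 x [34.2 74.9]
108 96 [ 72.2 123.6  38.4] z95 43.1 x [65.5 77. ]
y ext bar [-131.27496947  133.51695706]
```

```bash
cat > fit2.py <<'E'
from h import *
from fit import fit
def run(n,c):
    Q=fit(c,n); T=Q[(Q[:,2]>97)&(Q[:,2]<112)]; c0=T[:,:2].mean(0)
    x=np.array([np.cos(-.15),np.sin(-.15)]); y=np.array([-x[1],x[0]])
    L=np.c_[(Q[:,:2]-c0)@x,(Q[:,:2]-c0)@y,Q[:,2]]
    B=L[(L[:,0]>42)&(L[:,0]<95)&(L[:,2]<60)&(abs(L[:,1])<135)&((abs(abs(L[:,1])-45))>14)]
    for _ in range(3):
        k=np.polyfit(B[:,1],B[:,0],1); r=B[:,0]-np.polyval(k,B[:,1]); B=B[abs(r)<8]
    yaw=-.15-np.arctan(k[0]); 
    x=np.array([np.cos(yaw),np.sin(yaw)]); y=np.array([-x[1],x[0]])
    tx=np.percentile(T[:,:2]@x,[1,3,50,97,99]);ty=np.percentile(T[:,:2]@y,[.5,99.5])
    Bw=np.array([B[:,0],B[:,1]]).T@np.array([[np.cos(-.15),np.sin(-.15)],[-np.sin(-.15),np.cos(-.15)]])+c0
    bx=np.percentile(Bw@x,[3,50,97]); by=np.percentile(Bw@y,[.5,99.5])
    print(n,"yaw",yaw.round(4),"top x",tx.round(1),"y",ty.round(1),ty.mean().round(1),"z",np.median(T[:,2]).round(1),"bar x",bx.round(1),"y",by.round(1),by.mean().round(1),"z",np.percentile(B[:,2],[5,50,95]).round(1))
if __name__=="__main__":
    for n in("top","scene"): run(n,np.load(n+".npz")["c"])
    d=np.load("top.npz"); print([np.median(d["c"][v0:v0+20,u0:u0+20,2]) for v0,u0 in((150,200),(300,330),(200,420))])
    d=np.load("scene.npz"); print([np.median(d["c"][v0:v0+20,u0:u0+20,2]) for v0,u0 in((250,250),(300,300),(120,300))])
E
python3 fit2.py
```

```text
top yaw -0.1534 top x [439.2 440.2 462.4 484.3 489.4] y [ 49.6 246.4] 148.0 z 105.1 bar x [525.5 531.3 537.1] y [ 14.3 281.2] 147.7 z [36.5 41.2 45.8]
scene yaw -0.1511 top x [441.9 444.2 467.8 487.2 487.8] y [ 51.9 249.1] 150.5 z 103.0 bar x [529.  536.2 540.5] y [ 28.1 284.5] 156.3 z [33.5 39.  42.7]
[np.float64(1.1675276189431543), np.float64(1.5088127464867966), np.float64(0.760977782044165)]
[np.float64(-0.46293830266768055), np.float64(-0.5899161226234924), np.float64(-0.5492687166668588)]
```

```bash
cat >> h.py <<'E'
YAW=-.152; O=np.array([481.2,77.,0])
RI=R.from_euler('z',YAW)
def i2w(p): return RI.apply(p)+O
def pose():
    s=manip.read_state(); return np.array(s["ee_pos"]),R.from_rotvec(s["ee_rot"]),s
def plan(pt,Rt,n=1):
    p,r,s=pose(); d=r.inv().apply(np.array(pt)-p); q=(r.inv()*Rt).as_rotvec()
    print("shift mm",d.round(1),"units",(d/200).round(4),"rot deg",np.degrees(q).round(2),"units",(np.degrees(q)/5).round(3))
def pushR(th,phi,sg):
    a=np.array([np.sin(th),0,-np.cos(th)]); z=np.cos(phi)*np.array([0,1,0])+np.sin(phi)*a
    x=sg*np.array([np.cos(th),0,np.sin(th)]); y=np.cross(z,x)
    return RI*R.from_matrix(np.c_[x,y,z])
E
python3 - <<'E'
from h import *
for sg in(1,-1):
    plan([480,-200,300],pushR(.78,np.pi/4,sg))
E
```

```text
shift mm [-519.6 -604.2  -66.4] units [-2.5979 -3.021  -0.3321] rot deg [-46.12  61.93 127.82] units [-9.224 12.385 25.564]
shift mm [-519.6 -604.2  -66.4] units [-2.5979 -3.021  -0.3321] rot deg [-48.7  -36.27 -32.2 ] units [-9.739 -7.254 -6.44 ]
```

```bash
python3 -m crank '[[[-0.2,-0.2325,-0.0255],[0,0,0]],[[-0.2,-0.2325,-0.0255],[0,0,0]],[[-0.2,-0.2325,-0.0255],[0,0,0]],[[-0.2,-0.2325,-0.0255],[0,0,0]],[[-0.2,-0.2325,-0.0255],[0,0,0]],[[-0.2,-0.2325,-0.0255],[0,0,0]],[[-0.2,-0.2325,-0.0255],[0,0,0]],[[-0.2,-0.2325,-0.0255],[0,0,0]],[[-0.2,-0.2325,-0.0255],[0,0,0]],[[-0.2,-0.2325,-0.0255],[0,0,0]],[[-0.2,-0.2325,-0.0255],[0,0,0]],[[-0.2,-0.2325,-0.0255],[0,0,0]],[[-0.2,-0.2325,-0.0255],[0,0,0]]]' 0 10
python3 - <<'E'
from h import *
p,r,s=pose(); print(p,s["joint_pos"])
for sg in(1,-1):
    plan([480,-200,300],pushR(.78,np.pi/4,sg))
E
```

```text
clock: 2.72
ee_pos: [480.5, -202.7, 300.3]
ee_rot: [0.678, 3.067, 0.0]
ft_force: [1.2, 1.1, 0.6]
finger_gap: 0.8
grasp_force: 0.0
[ 480.51940984 -202.67167362  300.3484116 ] [-4.02149069e-01  1.29019353e-01  1.77426140e+00  2.20297672e-04
  1.23748501e+00 -1.53778083e+00]
shift mm [1.6 2.2 0.3] units [0.008  0.011  0.0017] rot deg [-46.05  61.93 127.83] units [-9.21  12.387 25.566]
shift mm [1.6 2.2 0.3] units [0.008  0.011  0.0017] rot deg [-48.7  -36.21 -32.21] units [-9.74  -7.242 -6.441]
```

```bash
python3 -m crank '[[[0,0,0],[-0.81,-0.604,-0.537]],[[0,0,0],[-0.81,-0.604,-0.537]],[[0,0,0],[-0.81,-0.604,-0.537]],[[0,0,0],[-0.81,-0.604,-0.537]],[[0,0,0],[-0.81,-0.604,-0.537]],[[0,0,0],[-0.81,-0.604,-0.537]],[[0,0,0],[-0.81,-0.604,-0.537]],[[0,0,0],[-0.81,-0.604,-0.537]],[[0,0,0],[-0.81,-0.604,-0.537]],[[0,0,0],[-0.81,-0.604,-0.537]],[[0,0,0],[-0.81,-0.604,-0.537]],[[0,0,0],[-0.81,-0.604,-0.537]],[[0,0,0],[0,0,0]]]'
python3 - <<'E'
from h import *
p,r,s=pose(); print(p,s["joint_pos"]); print(RI.inv().apply(r.as_matrix().T).round(2))
Rt=pushR(.78,np.pi/4,-1)
plan(p,Rt)
# target: tip centre at bar-level, pulled back 17+8 along tangent
th=.62; bar=np.array([32+64*np.sin(th),-106,88-64*np.cos(th)])
t=np.array([np.cos(.78),0,np.sin(.78)]); d=RI.inv().apply(Rt.as_matrix()[:,2])
for back in (17,23):
    tip=bar-back*t; tcp=tip-19*d; print("tip",tip.round(1),"tcp",tcp.round(1)); 
via=i2w(tcp-120*d); end=i2w(tcp)
print(via,end); plan(via,Rt); plan(end,Rt)
E
```

```text
clock: 4.35
ee_pos: [504.0, -195.3, 343.5]
ee_rot: [-0.148, 2.284, 0.846]
ft_force: [-0.9, -0.7, 0.1]
finger_gap: 0.4
grasp_force: 0.0
[ 504.0418655  -195.31862956  343.48239466] [-0.91699148  0.22275234  1.9199547   0.98940092  1.38937725 -3.01651315]
[[-0.77  0.01 -0.64]
 [-0.44  0.72  0.53]
 [ 0.47  0.69 -0.55]]
shift mm [0. 0. 0.] units [0. 0. 0.] rot deg [-1.36 -3.14 -3.66] units [-0.271 -0.629 -0.732]
tip [  57.1 -106.    24. ] tcp [  47.7 -119.4   33.5]
tip [  52.8 -106.    19.7] tcp [  43.4 -119.4   29.3]
[ 434.16690552 -122.46610846   89.61051005] [506.00212155 -47.62737706  29.28749602]
shift mm [224.7 -55.8 145. ] units [ 1.1235 -0.2789  0.7252] rot deg [-1.36 -3.14 -3.66] units [-0.271 -0.629 -0.732]
shift mm [218.2 -52.7 264.8] units [ 1.0911 -0.2637  1.3242] rot deg [-1.36 -3.14 -3.66] units [-0.271 -0.629 -0.732]
```

```bash
python3 -m crank '[[[0,0,0],[0,0,1]],[[0,0,0],[0,0,1]],[[0,0,0],[0,0,1]],[[0,0,0],[0,0,1]],[[0,0,0],[0,0,1]],[[0,0,0],[0,0,1]],[[0,0,0],[0,0,1]],[[0,0,0],[0,0,1]],[[0,0,0],[0,0,1]],[[0,0,0],[0,0,1]],[[0,0,0],[0,0,1]],[[0,0,0],[0,0,1]],[[0,0,0],[0,0,1]],[[0,0,0],[0,0,1]],[[0,0,0],[0,0,1]],[[0,0,0],[0,0,1]],[[0,0,0],[0,0,1]],[[0,0,0],[0,0,1]],[[0,0,0],[0,0,1]],[[0,0,0],[0,0,1]]]'
python3 -m crank '[[[0,0,0],[0,0,1]],[[0,0,0],[0,0,1]],[[0,0,0],[0,0,1]],[[0,0,0],[0,0,1]],[[0,0,0],[0,0,1]],[[0,0,0],[0,0,1]],[[0,0,0],[0,0,1]],[[0,0,0],[0,0,1]],[[0,0,0],[0,0,1]],[[0,0,0],[0,0,1]],[[0,0,0],[0,0,1]],[[0,0,0],[0,0,1]],[[0,0,0],[0,0,1]],[[0,0,0],[0,0,1]],[[0,0,0],[0,0,1]]]'
cat > tgt.py <<'E'
from h import *
p,r,s=pose(); print(p,s["joint_pos"].round(3)); print(RI.inv().apply(r.as_matrix().T).round(2))
Rt=pushR(.78,np.pi/4,1)
th=.62; bar=np.array([32+64*np.sin(th),-106,88-64*np.cos(th)])
t=np.array([np.cos(.78),0,np.sin(.78)]); d=RI.inv().apply(Rt.as_matrix()[:,2])
tcp=bar-23*t-19*d
print("tip now, indicator frame",RI.inv().apply(p-O+19*r.as_matrix()[:,2]).round(1))
plan(i2w(tcp-120*d),Rt); plan(i2w(tcp),Rt)
E
python3 tgt.py
```

```text
clock: 6.85
ee_pos: [502.9, -194.3, 342.4]
ee_rot: [-1.968, -1.874, -1.455]
ft_force: [-0.0, 0.6, -0.0]
finger_gap: 0.6
grasp_force: 0.0
clock: 8.72
ee_pos: [502.9, -194.2, 342.4]
ee_rot: [-2.313, -0.247, -0.94]
ft_force: [0.4, -0.2, 0.2]
finger_gap: 0.6
grasp_force: 0.0
[ 502.87241969 -194.20991746  342.39974462] [-0.917  0.221  1.923  0.988  1.388  0.041]
[[ 0.73  0.05  0.68]
 [ 0.5  -0.72 -0.48]
 [ 0.47  0.69 -0.55]]
tip now, indicator frame [  71.4 -251.7  331.9]
shift mm [-226.7   37.8  144.8] units [-1.1333  0.1888  0.7241] rot deg [1.24 3.29 1.09] units [0.248 0.658 0.217]
shift mm [-219.7   35.2  264.6] units [-1.0987  0.1762  1.323 ] rot deg [1.24 3.29 1.09] units [0.248 0.658 0.217]
```

```bash
python3 -m crank '[[[0,0,0],[0.248,0.658,0.217]],[[-0.28,0.04,0.14],[0,0,0]],[[-0.28,0.04,0.14],[0,0,0]],[[-0.28,0.04,0.14],[0,0,0]],[[-0.2,0.04,0.1],[0,0,0]],[[0,0,0],[0,0,0]]]'
python3 tgt.py
```

```text
clock: 9.48
ee_pos: [431.2, -130.8, 128.1]
ee_rot: [-2.258, -0.209, -0.984]
ft_force: [-0.8, -0.3, 0.2]
finger_gap: 0.1
grasp_force: 0.0
[ 431.22703701 -130.82506225  128.1484681 ] [-0.989  0.539  2.238  1.165  1.161 -0.558]
[[ 0.71 -0.    0.7 ]
 [ 0.5  -0.7  -0.51]
 [ 0.49  0.71 -0.5 ]]
tip now, indicator frame [  -8.5 -199.5  118.6]
shift mm [-25.9  14.2  26.3] units [-0.1294  0.0711  0.1315] rot deg [-0.24  0.05 -0.15] units [-0.049  0.01  -0.03 ]
shift mm [-25.8  14.7 146.3] units [-0.1288  0.0736  0.7315] rot deg [-0.24  0.05 -0.15] units [-0.049  0.01  -0.03 ]
```

```bash
python3 -m crank '[[[-0.12,0.0735,0.13],[-0.05,0.01,-0.03]],[[0,0,0.2],[0,0,0]],[[0,0,0.2],[0,0,0]],[[0,0,0.05],[0,0,0]],[[0,0,0],[0,0,0]]]'
python3 tgt.py
python3 - <<'E'
from h import *
ps=[grab_frame(n) for n in("scene","top")]
a=ps[0]["frame"][120:300,260:440]; b=ps[1]["frame"][180:300,180:340]
cv2.imwrite("pics/b.png",np.hstack([cv2.resize(a,(400,400)),cv2.resize(b,(400,300)).copy() if 0 else cv2.copyMakeBorder(cv2.resize(b,(400,300)),0,100,0,0,cv2.BORDER_CONSTANT)])[...,::-1])
E
```

```text
clock: 10.1
ee_pos: [492.3, -69.6, 48.5]
ee_rot: [-2.263, -0.217, -0.996]
ft_force: [-0.3, -0.1, 0.5]
finger_gap: 0.3
grasp_force: 0.0
[492.26892812 -69.63959496  48.53799505] [-0.778  0.732  2.246  1.467  1.054 -0.772]
[[ 0.71  0.    0.71]
 [ 0.5  -0.71 -0.5 ]
 [ 0.5   0.71 -0.5 ]]
tip now, indicator frame [  42.6 -129.9   39. ]
shift mm [ -6.   -1.9 -88.4] units [-0.0302 -0.0097 -0.442 ] rot deg [ 0.13 -0.13  0.46] units [ 0.026 -0.027  0.092]
shift mm [-6.3 -2.2 31.6] units [-0.0316 -0.011   0.158 ] rot deg [ 0.13 -0.13  0.46] units [ 0.026 -0.027  0.092]
```

View pics/b.png

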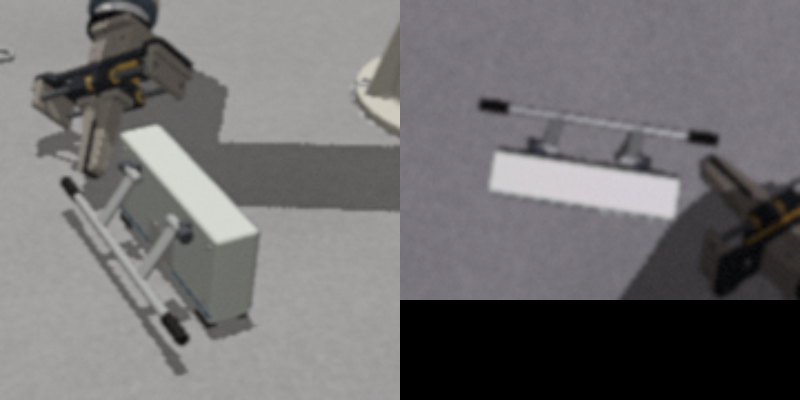

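The fingertips, at (95,165) in the left panel and (710,165) in the right, are just case-side of the right sleeve at (68,187) and (703,138). I'll back off a little and slide in under the sleeve.

```bash
python3 -m crank '[[[-0.025,-0.01,0.01],[0,0,0]],[[0,0,0.06],[0,0,0]],[[0,0,0.06],[0,0,0]],[[0,0,0],[0,0,0]]]'
python3 tgt.py
```

```text
clock: 10.7
ee_pos: [503.1, -50.3, 31.3]
ee_rot: [-2.263, -0.216, -0.993]
ft_force: [-0.0, -0.3, 0.4]
finger_gap: 0.4
grasp_force: 0.0
[503.11370916 -50.3068253   31.26314256] [-0.724  0.774  2.249  1.545  1.043 -0.82 ]
[[ 0.71  0.    0.71]
 [ 0.5  -0.71 -0.5 ]
 [ 0.5   0.71 -0.5 ]]
tip now, indicator frame [  50.4 -109.1   21.7]
shift mm [   0.5    0.2 -115.6] units [ 0.0025  0.0011 -0.578 ] rot deg [ 0.09 -0.07  0.33] units [ 0.018 -0.015  0.066]
shift mm [0.3 0.  4.4] units [0.0017 0.0001 0.022 ] rot deg [ 0.09 -0.07  0.33] units [ 0.018 -0.015  0.066]
```

```bash
for i in 1; do python3 -m crank '[[[0.006,0,0],[0,0,0]],[[0.006,0,0],[0,0,0]],[[0.006,0,0],[0,0,0]],[[0,0,0],[0,0,0]]]'; done
cat > f.py <<'E'
from h import *
p,r,s=pose(); f=np.array(s["ft_force"]); 
print("clk",round(s["clock"],2),"F tool",r.inv().apply(f).round(2),"tip",RI.inv().apply(p-O+19*r.as_matrix()[:,2]).round(2))
E
python3 f.py; python3 -m crank '[[[0.004,0,0],[0,0,0]],[[0,0,0],[0,0,0]]]' >/dev/null; python3 f.py;python3 -m crank '[[[0.004,0,0],[0,0,0]],[[0,0,0],[0,0,0]]]' >/dev/null; python3 f.py
```

```text
clock: 11.2
ee_pos: [505.6, -51.8, 34.6]
ee_rot: [-2.264, -0.215, -0.995]
ft_force: [-0.6, 0.9, -0.1]
finger_gap: 0.4
grasp_force: 0.0
clk 11.2 F tool [-0.57 -0.87  0.21] tip [  53.16 -110.25   25.04]
clk 11.45 F tool [-0.98 -0.25  0.46] tip [  53.6  -110.11   25.48]
clk 11.7 F tool [ 1.15 -0.02 -0.07] tip [  54.22 -110.1    26.02]
```

```bash

python3 -m crank '[[[0.005,0,0],[0,0,0]]]' >/dev/null; python3 f.py
python3 -m crank '[[[0.005,0,0],[0,0,0]]]' >/dev/null; python3 f.py
python3 -m crank '[[[0.005,0,0],[0,0,0]]]' >/dev/null; python3 f.py
```

```text
clk 11.82 F tool [-1.57 -0.    0.43] tip [  54.8  -110.03   26.69]
clk 11.95 F tool [-1.07 -0.19  1.17] tip [  55.54 -110.05   27.4 ]
clk 12.07 F tool [-2.16  0.1  -0.69] tip [  56.09 -110.05   27.96]
```

```bash

python3 -m crank '[[[0.004,0,0],[0,0,0]]]' >/dev/null; python3 f.py
python3 -m crank '[[[0.004,0,0],[0,0,0]]]' >/dev/null; python3 f.py
python3 -m crank '[[[0.004,0,0],[0,0,0]]]' >/dev/null; python3 f.py
python3 -m crank '[[[0.004,0,0],[0,0,0]]]' >/dev/null; python3 f.py
python3 - <<'E'
from h import *
from fit2 import run
run("top",cloud(grab_frame("top"))); run("scene",cloud(grab_frame("scene")))
E
```

```text
clk 12.2 F tool [-1.16  0.95 -0.57] tip [  56.7  -110.09   28.49]
clk 12.32 F tool [-2.23  1.99  0.76] tip [  57.34 -110.09   29.1 ]
clk 12.45 F tool [-1.55  0.52 -0.39] tip [  57.93 -110.06   29.73]
clk 12.57 F tool [-2.09  0.13  0.53] tip [  58.53 -110.06   30.37]
top yaw -0.1923 top x [412.9 423.2 456.2 481.1 488.3] y [-12.2 264.1] 125.9 z 105.0 bar x [518.3 526.1 531.2] y [ 32.8 291.9] 162.4 z [38.5 43.2 48.3]
scene yaw -0.2184 top x [405.9 418.7 456.2 482.4 489.6] y [  4.2 280.4] 142.3 z 103.0 bar x [514.9 522.5 529.8] y [ 45.8 310.1] 177.9 z [35.7 41.1 46.3]
```

```bash

python3 -m crank '[[[0.004,0,0],[0,0,0]],[[0.004,0,0],[0,0,0]]]' >/dev/null; python3 f.py
python3 -m crank '[[[0.004,0,0],[0,0,0]]]' >/dev/null; python3 f.py
python3 -m crank '[[[0.004,0,0],[0,0,0]]]' >/dev/null; python3 f.py
python3 -m crank '[[[0.004,0,0],[0,0,0]]]' >/dev/null; python3 f.py
python3 -m crank '[[[0.004,0,0],[0,0,0]]]' >/dev/null; python3 f.py
cat > chk.py <<'E'
from h import *
def ck(n,c):
    P=c.reshape(-1,3); L=RI.inv().apply(P-O)
    T=L[(abs(L[:,0])<60)&(L[:,1]>-50)&(L[:,1]<115)&(L[:,2]>99)&(L[:,2]<112)]
    B=L[(L[:,0]>40)&(L[:,0]<110)&(L[:,1]>60)&(L[:,1]<132)&(L[:,2]>15)&(L[:,2]<75)]
    Bn=L[(L[:,0]>40)&(L[:,0]<110)&(abs(L[:,1])<33)&(L[:,2]>15)&(L[:,2]<75)]
    print(n,"top x",np.percentile(T[:,0],[3,50,97]).round(1),"ymax",np.percentile(T[:,1],99.5).round(1),"bar L",np.median(B,0).round(1),"bar mid",np.median(Bn,0).round(1),len(B),len(Bn))
if __name__=="__main__":
    for n in("top","scene"):
        ck(n+"0",np.load(n+".npz")["c"]); ck(n,cloud(grab_frame(n)))
E
python3 chk.py
```

```text
clk 12.93 F tool [-2.44  0.05 -0.36] tip [  59.67 -110.03   31.53]
clk 13.05 F tool [-1.92  0.41  0.42] tip [  60.24 -110.02   32.12]
clk 13.18 F tool [-1.47  0.79  0.68] tip [  60.81 -110.02   32.69]
clk 13.3 F tool [-2.6   1.08  0.96] tip [  61.36 -110.02   33.27]
clk 13.43 F tool [-1.73  0.52  0.62] tip [  61.93 -110.     33.83]
top0 top x [-23.6  -1.6  19.9] ymax 97.2 bar L [ 67.6 102.4  41.5] bar mid [67.5  0.5 40.9] 112 86
top top x [-23.7  -1.7  20. ] ymax 96.9 bar L [ 73.8 102.1  46.5] bar mid [73.8  0.6 45.7] 107 84
scene0 top x [-19.8   2.9  22.7] ymax 100.5 bar L [ 72.2 104.3  39.2] bar mid [72.1  2.2 38.6] 159 101
scene top x [-20.2   3.1  23. ] ymax 99.8 bar L [ 79.  104.7  44.4] bar mid [78.2  0.8 43.8] 155 99
```

```bash

python3 -m crank '[[[0.004,0,0],[0,0,0]]]' >/dev/null; python3 f.py
python3 -m crank '[[[0.004,0,0],[0,0,0]]]' >/dev/null; python3 f.py
python3 -m crank '[[[0.004,0,0],[0,0,0]]]' >/dev/null; python3 f.py
python3 -m crank '[[[0.004,0,0],[0,0,0]]]' >/dev/null; python3 f.py
python3 -m crank '[[[0.004,0,0],[0,0,0]]]' >/dev/null; python3 f.py
```

```text
clk 13.65 F tool [-1.88  0.23  0.31] tip [  62.43 -110.01   34.32]
clk 13.78 F tool [-1.6   0.3   1.04] tip [  63.05 -110.03   34.93]
clk 13.9 F tool [-2.8   0.42  0.59] tip [  63.64 -110.03   35.52]
clk 14.03 F tool [-1.83  0.86  0.97] tip [  64.24 -110.03   36.1 ]
clk 14.15 F tool [-2.4   0.59  0.13] tip [  64.77 -110.     36.64]
```

```bash

python3 -m crank '[[[0.003,0,0],[0,0,0]]]' >/dev/null; python3 f.py
python3 -m crank '[[[0.003,0,0],[0,0,0]]]' >/dev/null; python3 f.py
python3 -m crank '[[[0.003,0,0],[0,0,0]]]' >/dev/null; python3 f.py
```

```text
clk 14.28 F tool [-1.48  0.84  0.41] tip [  65.2  -110.04   37.06]
clk 14.4 F tool [-2.47  0.83  1.16] tip [  65.62 -110.03   37.48]
clk 14.53 F tool [-1.12  1.23  0.95] tip [  66.01 -110.01   37.89]
```

```bash

python3 -m crank '[[[0.004,0,0],[0,0,0]]]' >/dev/null; python3 f.py
python3 -m crank '[[[0.004,0,0],[0,0,0]]]' >/dev/null; python3 f.py
python3 -m crank '[[[0.003,0,0],[0,0,0]]]' >/dev/null; python3 f.py
python3 -m crank '[[[0.003,0,0],[0,0,0]]]' >/dev/null; python3 f.py
python3 -m crank '[[[0.003,0,0],[0,0,0]]]' >/dev/null; python3 f.py
```

```text
clk 14.65 F tool [-1.86 -0.13  1.09] tip [  66.63 -110.05   38.46]
clk 14.78 F tool [-2.04  0.13  0.61] tip [  67.18 -110.03   39.03]
clk 14.9 F tool [-2.68  0.36  0.35] tip [  67.59 -109.99   39.48]
clk 15.03 F tool [-2.34  0.98  1.02] tip [  68.01 -110.03   39.87]
clk 15.15 F tool [-2.96  0.77  1.25] tip [  68.3  -109.99   40.18]
```

```bash

python3 -m crank '[[[0.003,0,0],[0,0,0]]]' >/dev/null; python3 f.py
python3 -m crank '[[[0.003,0,0],[0,0,0]]]' >/dev/null; python3 f.py
```

```text
clk 15.28 F tool [-3.14  0.99  0.84] tip [  68.63 -109.97   40.51]
clk 15.4 F tool [-4.16  0.69  0.14] tip [  69.11 -109.98   40.99]
```

```bash

python3 -m crank '[[[0.002,0,0],[0,0,0]]]' >/dev/null; python3 f.py
python3 -m crank '[[[0.002,0,0],[0,0,0]]]' >/dev/null; python3 f.py
```

```text
clk 15.53 F tool [-3.28  0.27  0.7 ] tip [  69.47 -110.02   41.36]
clk 15.65 F tool [-3.07  0.45  0.86] tip [  69.79 -109.98   41.68]
```

```bash

python3 -m crank '[[[0.002,0,0],[0,0,0]]]' >/dev/null; python3 f.py
python3 -m crank '[[[0,0,0],[0,0,0]]]' >/dev/null; python3 f.py
```

```text
clk 15.78 F tool [-3.58  0.63  1.4 ] tip [  70.1  -109.97   41.99]
clk 15.9 F tool [-3.61  0.32  0.42] tip [  70.09 -109.96   41.99]
```

```bash

python3 -m crank '[[[0.0015,0,0],[0,0,0]]]' >/dev/null; python3 f.py
python3 -m crank '[[[0.0015,0,0],[0,0,0]]]' >/dev/null; python3 f.py
```

```text
clk 16.02 F tool [-4.18  0.17  0.78] tip [  70.28 -109.98   42.19]
clk 16.15 F tool [-3.46  0.81  0.85] tip [  70.5  -109.98   42.41]
```

```bash

python3 -m crank '[[[0.0015,0,0],[0,0,0]]]' >/dev/null; python3 f.py
python3 -m crank '[[[0.0015,0,0],[0,0,0]]]' >/dev/null; python3 f.py; python3 chk.py
```

```text
clk 16.27 F tool [-3.28  0.36  0.35] tip [  70.72 -109.98   42.62]
clk 16.4 F tool [-2.88  0.63  0.92] tip [  70.97 -109.96   42.85]
top0 top x [-23.6  -1.6  19.9] ymax 97.2 bar L [ 67.6 102.4  41.5] bar mid [67.5  0.5 40.9] 112 86
top top x [-23.6  -1.8  20. ] ymax 97.0 bar L [ 81.9 102.5  55.6] bar mid [82.2 -0.1 55.4] 110 84
scene0 top x [-19.8   2.9  22.7] ymax 100.5 bar L [ 72.2 104.3  39.2] bar mid [72.1  2.2 38.6] 159 101
scene top x [-19.7   2.9  22.9] ymax 100.3 bar L [ 87.  104.7  53.2] bar mid [86.3  0.9 52.6] 161 101
```

```bash

python3 -m crank '[[[0.0015,0,0],[0,0,0]]]' >/dev/null; python3 f.py
python3 -m crank '[[[0.0015,0,0],[0,0,0]]]' >/dev/null; python3 f.py
```

```text
clk 16.62 F tool [-3.29  0.57  1.63] tip [  71.17 -109.98   43.07]
clk 16.75 F tool [-4.4   0.36  0.67] tip [  71.32 -109.97   43.24]
```

```bash

python3 -m crank '[[[0.0015,0,0],[0,0,0]]]' >/dev/null; python3 f.py
python3 -m crank '[[[0,0,0],[0,0,0]]]' >/dev/null; python3 f.py
```

```text
clk 16.88 F tool [-4.66  0.42  0.38] tip [  71.48 -109.97   43.39]
clk 17.0 F tool [-4.65  0.86  1.27] tip [  71.47 -109.96   43.38]
```

```bash

python3 -m crank '[[[0.001,0,0],[0,0,0]]]' >/dev/null; python3 f.py
python3 -m crank '[[[0,0,0],[0,0,0]]]' >/dev/null; python3 f.py
```

```text
clk 17.12 F tool [-6.14  0.83  0.63] tip [  71.6  -109.96   43.52]
clk 17.25 F tool [-3.9   0.4   0.27] tip [  71.62 -109.93   43.52]
```

```bash

python3 -m crank '[[[0,0,0],[0,0,0]]]' >/dev/null; python3 f.py
python3 -m crank '[[[0,0,0],[0,0,0]]]' >/dev/null; python3 f.py
python3 -m crank '[[[0,0,0],[0,0,0]]]' >/dev/null; python3 f.py
python3 -m crank '[[[0,0,0],[0,0,0]]]' >/dev/null; python3 f.py; python3 chk.py | grep -v 0
```

```text
clk 17.38 F tool [-5.57  1.04  0.28] tip [  71.65 -109.96   43.56]
clk 17.5 F tool [-5.16  0.62  0.52] tip [  71.63 -109.96   43.57]
clk 17.62 F tool [-5.19  0.61  0.74] tip [  71.67 -109.95   43.59]
clk 17.75 F tool [-5.27  0.54  0.7 ] tip [  71.66 -109.93   43.58]
```

```bash

python3 -m crank '[[[0.0006,0,0],[0,0,0]]]' >/dev/null; python3 f.py
python3 -m crank '[[[0,0,0],[0,0,0]]]' >/dev/null; python3 f.py
python3 -m crank '[[[0,0,0],[0,0,0]]]' >/dev/null; python3 f.py
python3 chk.py
```

```text
clk 17.98 F tool [-4.92 -0.22  1.37] tip [  71.73 -109.93   43.68]
clk 18.1 F tool [-5.47 -0.28  0.98] tip [  71.76 -109.95   43.68]
clk 18.23 F tool [-5.76 -0.82  1.63] tip [  71.77 -109.97   43.66]
top0 top x [-23.6  -1.6  19.9] ymax 97.2 bar L [ 67.6 102.4  41.5] bar mid [67.5  0.5 40.9] 112 86
top top x [-23.7  -1.6  20. ] ymax 97.1 bar L [ 82.2 101.7  56. ] bar mid [82.3 -0.2 55.4] 110 84
scene0 top x [-19.8   2.9  22.7] ymax 100.5 bar L [ 72.2 104.3  39.2] bar mid [72.1  2.2 38.6] 159 101
scene top x [-19.8   2.8  22.5] ymax 100.6 bar L [ 87.1 104.4  53.6] bar mid [86.7  1.  53. ] 161 98
```

```bash
python3 -m crank '[[[-0.03,0,0],[0,0,0]],[[-0.03,0,-0.02],[0,0,0]],[[0,0,-0.2],[0,0,0]],[[0,0,-0.25],[0,0,0]],[[0,0,-0.28],[0,0,0]],[[0,0,-0.28],[0,0,0]],[[0,0,0],[0,0,0]]]' 1 20
cat > g.py <<'E'
from h import *
import sys
z=float(sys.argv[1])
G=RI*R.from_matrix(np.c_[[0,1,0],[1,0,0],[0,0,-1]])
p,r,s=pose(); print(p,s["joint_pos"].round(2))
plan(i2w([0,0,z]),G); d=i2w([0,0,z])-p; print("world shift",d.round(1),"in target axes units",(G.inv().apply(d)/200).round(4))
E
python3 g.py 230; python3 chk.py
```

```text
clock: 19.2
ee_pos: [391.3, -185.1, 149.8]
ee_rot: [-2.268, -0.213, -1.001]
ft_force: [0.5, 0.5, -0.2]
finger_gap: 68.1
grasp_force: 0.0
[ 391.34263839 -185.08176969  149.83001924] [-1.14  0.5   2.19  1.02  1.24 -0.52]
shift mm [  92.  -209.6  175.6] units [ 0.4598 -1.0478  0.8778] rot deg [  0.58 -63.41 -63.74] units [  0.116 -12.682 -12.747]
world shift [ 89.9 262.1  80.2] in target axes units [ 1.3633  0.2457 -0.4008]
top0 top x [-23.6  -1.6  19.9] ymax 97.2 bar L [ 67.6 102.4  41.5] bar mid [67.5  0.5 40.9] 112 86
top top x [-23.3  -1.3  20.3] ymax 97.1 bar L [ 82.1 102.7  55.7] bar mid [82.3 -0.1 55.2] 110 83
scene0 top x [-19.8   2.9  22.7] ymax 100.5 bar L [ 72.2 104.3  39.2] bar mid [72.1  2.2 38.6] 159 101
scene top x [-20.2   3.2  23. ] ymax 100.7 bar L [ 87.1 104.7  53.5] bar mid [86.6  3.1 53.2] 161 100
```

```bash
python3 -m crank '[[[0.2,-0.14,-0.14],[0,0,0]],[[0.1,-0.07,-0.07],[0.009,-0.976,-0.98]],[[0,0,0],[0.009,-0.976,-0.98]],[[0,0,0],[0.009,-0.976,-0.98]],[[0,0,0],[0.009,-0.976,-0.98]],[[0,0,0],[0.009,-0.976,-0.98]],[[0,0,0],[0.009,-0.976,-0.98]],[[0,0,0],[0.009,-0.976,-0.98]],[[0,0,0],[0.009,-0.976,-0.98]],[[0,0,0],[0.009,-0.976,-0.98]],[[0,0,0],[0.009,-0.976,-0.98]],[[0,0,0],[0.009,-0.976,-0.98]],[[0,0,0],[0.009,-0.976,-0.98]],[[0,0,0],[0.009,-0.976,-0.98]],[[0,0,0],[0,0,0]]]'
python3 g.py 200
```

```text
clock: 21.18
ee_pos: [392.2, -178.3, 231.7]
ee_rot: [-2.368, -2.052, 0.0]
ft_force: [0.2, 1.1, -0.3]
finger_gap: 91.9
grasp_force: 0.0
[ 392.24236378 -178.30418376  231.66891312] [-0.43  0.05  2.02  0.    1.08 -0.29]
shift mm [265.2  51.9  32.7] units [1.326  0.2595 0.1637] rot deg [-0.35 -0.3   0.53] units [-0.07  -0.06   0.105]
world shift [ 89.  255.3 -31.7] in target axes units [1.3292 0.2464 0.1583]
```

```bash
python3 -m crank '[[[0.27,0.05,0.0],[-0.07,-0.06,0.105]],[[0.27,0.05,0],[0,0,0]],[[0.27,0.05,0],[0,0,0]],[[0.27,0.05,0],[0,0,0]],[[0.247,0.055,0],[0,0,0]],[[0,0,0.2],[0,0,0]],[[0,0,0],[0,0,0]]]'
python3 g.py 90
```

```text
clock: 22.05
ee_pos: [481.0, 73.9, 189.7]
ee_rot: [-2.386, -2.039, 0.009]
ft_force: [-0.8, -0.3, 0.4]
finger_gap: 91.9
grasp_force: 0.0
[481.03290632  73.85239589 189.65357676] [ 0.15  0.19  1.96 -0.    0.99  0.31]
shift mm [ 3.4  0.2 99.6] units [0.0169 0.0012 0.4982] rot deg [-0.32  0.14 -0.25] units [-0.064  0.028 -0.05 ]
world shift [  0.2   3.1 -99.7] in target axes units [ 0.0157 -0.0016  0.4983]
```

```bash
python3 -m crank '[[[0.016,0,0.15],[-0.064,0.028,-0.05]],[[0,0,0.2],[0,0,0]],[[0,0,0.147],[0,0,0]],[[0,0,0],[0,0,0]]]'
python3 -m crank '[[[0,0,0],[0,0,0]],[[0,0,0],[0,0,0]],[[0,0,0],[0,0,0]],[[0,0,0],[0,0,0]],[[0,0,0],[0,0,0]]]' 0.3 4
python3 -m crank '[[[0,0,0],[0,0,0]],[[0,0,0],[0,0,0]]]' 0.3 4; python3 f.py; python3 chk.py
```

```text
clock: 22.55
ee_pos: [483.4, 75.8, 92.2]
ee_rot: [2.384, 2.042, 0.003]
ft_force: [-0.7, -1.2, -0.3]
finger_gap: 92.2
grasp_force: 0.0
clock: 23.18
ee_pos: [483.8, 76.6, 93.2]
ee_rot: [2.381, 2.043, 0.006]
ft_force: [-5.1, 2.2, 6.1]
finger_gap: 44.3
grasp_force: 5.0
clock: 23.42
ee_pos: [483.1, 76.6, 92.8]
ee_rot: [2.382, 2.044, 0.005]
ft_force: [-4.9, 2.7, 4.9]
finger_gap: 43.8
grasp_force: 4.0
clk 23.43 F tool [ 1.93 -5.2  -4.97] tip [ 1.98 -0.1  73.81]
top0 top x [-23.6  -1.6  19.9] ymax 97.2 bar L [ 67.6 102.4  41.5] bar mid [67.5  0.5 40.9] 112 86
top top x [35.6 35.6 35.6] ymax 57.1 bar L [ 82.2 101.9  55.7] bar mid [ 82.6 -29.8  55.4] 109 9
scene0 top x [-19.8   2.9  22.7] ymax 100.5 bar L [ 72.2 104.3  39.2] bar mid [72.1  2.2 38.6] 159 101
scene top x [-22.8   0.3  35.1] ymax 100.2 bar L [ 87.1 103.7  53.3] bar mid [86.7  0.8 52.5] 158 98
```

```bash
python3 -m crank '[[[0,0,0],[0,0,0]],[[0,0,0],[0,0,0]]]' 0.3 30; python3 f.py
python3 -m crank '[[[0,0.0081,-0.0018],[0.2,0,0]],[[0,0.0081,-0.0018],[0.2,0,0]],[[0,0.0081,-0.0018],[0.2,0,0]],[[0,0.0081,-0.0018],[0.2,0,0]]]'; python3 f.py
```

```text
clock: 23.78
ee_pos: [482.9, 76.7, 92.8]
ee_rot: [2.382, 2.044, 0.004]
ft_force: [-5.1, 2.1, 4.1]
finger_gap: 44.1
grasp_force: 30.0
clk 23.77 F tool [ 1.3  -5.36 -4.1 ] tip [ 1.84e+00 -7.00e-02  7.38e+01]
clock: 24.28
ee_pos: [489.5, 75.6, 94.0]
ee_rot: [-2.345, -2.013, 0.067]
ft_force: [-4.8, 2.8, 0.4]
finger_gap: 43.7
grasp_force: 30.0
clk 24.27 F tool [ 2.07 -5.24 -0.09] tip [ 7.17 -0.08 75.  ]
```

```bash
python3 -m crank '[[[0,0.0081,-0.0018],[0.2,0,0]],[[0,0.0081,-0.0018],[0.2,0,0]],[[0,0.0081,-0.0018],[0.2,0,0]],[[0,0.0081,-0.0018],[0.2,0,0]],[[0,0.0081,-0.0018],[0.2,0,0]],[[0,0.0081,-0.0018],[0.2,0,0]]]'; python3 f.py
python3 -m crank '[[[0,0.0081,-0.0018],[0.2,0,0]],[[0,0.0081,-0.0018],[0.2,0,0]],[[0,0.0081,-0.0018],[0.2,0,0]],[[0,0.0081,-0.0018],[0.2,0,0]],[[0,0.0081,-0.0018],[0.2,0,0]],[[0,0.0081,-0.0018],[0.2,0,0]]]'; python3 f.py
```

```text
clock: 25.02
ee_pos: [499.3, 74.1, 95.0]
ee_rot: [-2.282, -1.958, 0.168]
ft_force: [-4.4, 1.7, -1.3]
finger_gap: 44.1
grasp_force: 30.0
clk 25.02 F tool [ 1.01 -4.35  2.11] tip [15.12 -0.08 76.24]
clock: 25.78
ee_pos: [509.3, 72.6, 95.0]
ee_rot: [-2.216, -1.902, 0.264]
ft_force: [-5.9, 2.2, -3.1]
finger_gap: 44.0
grasp_force: 30.0
clk 25.77 F tool [ 1.29 -5.07  4.68] tip [ 2.323e+01 -6.000e-02  7.667e+01]
```

```bash
python3 -m crank '[[[0,0.0078,-0.0013],[0.2,0,0]],[[0,0.0078,-0.0013],[0.2,0,0]],[[0,0.0078,-0.0013],[0.2,0,0]],[[0,0.0078,-0.0013],[0.2,0,0]],[[0,0.0078,-0.0013],[0.2,0,0]],[[0,0.0078,-0.0013],[0.2,0,0]]]'; python3 f.py
python3 -m crank '[[[0,0.0079,-0.0016],[0.2,0,0]],[[0,0.0079,-0.0016],[0.2,0,0]],[[0,0.0079,-0.0016],[0.2,0,0]],[[0,0.0079,-0.0016],[0.2,0,0]],[[0,0.0079,-0.0016],[0.2,0,0]],[[0,0.0079,-0.0016],[0.2,0,0]]]'; python3 f.py; python3 - <<'E'
from h import *
p=grab_frame("scene"); cv2.imwrite("pics/c.png",cv2.resize(p["frame"][120:300,260:440][...,::-1],(500,500)))
E
```

```text
clock: 26.52
ee_pos: [519.0, 71.2, 93.9]
ee_rot: [-2.149, -1.845, 0.354]
ft_force: [-4.6, 2.4, -2.1]
finger_gap: 44.3
grasp_force: 30.0
clk 26.52 F tool [ 1.63 -3.83  3.76] tip [ 3.117e+01 -3.000e-02  7.622e+01]
clock: 27.28
ee_pos: [528.6, 69.7, 91.8]
ee_rot: [-2.079, -1.785, 0.44]
ft_force: [-5.0, 2.1, -2.7]
finger_gap: 43.8
grasp_force: 30.0
clk 27.27 F tool [ 1.33 -3.38  4.79] tip [ 3.910e+01 -7.000e-02  7.498e+01]
```

View pics/c.png

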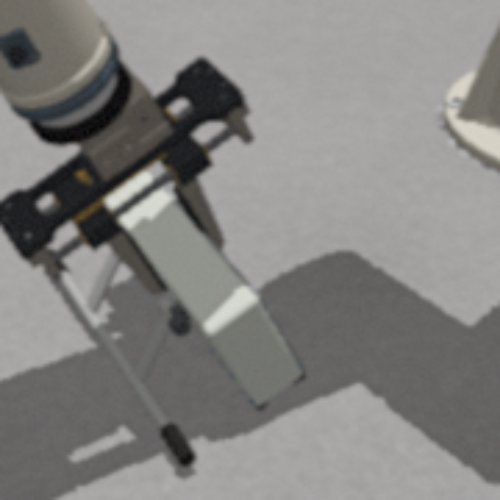

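The case is leaned about 28° with the sleeve at (178,445) just above its shadow, so I'll slow down for the last bit.

```bash
python3 -m crank '[[[0,0.0079,-0.0016],[0.2,0,0]],[[0,0.0079,-0.0016],[0.2,0,0]],[[0,0.0079,-0.0016],[0.2,0,0]]]' >/dev/null; python3 f.py
python3 -m crank '[[[0,0.004,-0.0008],[0.1,0,0]],[[0,0.004,-0.0008],[0.1,0,0]]]'>/dev/null; python3 f.py
python3 -m crank '[[[0,0.004,-0.0008],[0.1,0,0]],[[0,0.004,-0.0008],[0.1,0,0]]]'>/dev/null; python3 f.py
```

```text
clk 27.7 F tool [ 0.81 -3.14  4.24] tip [ 4.298e+01 -4.000e-02  7.408e+01]
clk 27.95 F tool [-0.32 -2.79  4.49] tip [ 4.426e+01 -2.000e-02  7.371e+01]
clk 28.2 F tool [ 1.21 -4.03  4.64] tip [ 4.554e+01 -5.000e-02  7.335e+01]
```

```bash
python3 -m crank '[[[0,0.004,-0.0008],[0.1,0,0]]]'>/dev/null; python3 f.py
python3 -m crank '[[[0,0.004,-0.0008],[0.1,0,0]]]'; python3 f.py
```

```text
clk 28.32 F tool [ 0.4  -3.55  6.06] tip [ 4.614e+01 -2.000e-02  7.316e+01]
clock: 28.45
ee_pos: [537.7, 68.3, 89.0]
ee_rot: [-2.008, -1.724, 0.522]
ft_force: [-7.8, 2.0, 2.2]
finger_gap: 43.9
grasp_force: 30.0
clk 28.45 F tool [ 0.77 -7.85  2.61] tip [ 4.664e+01 -3.000e-02  7.316e+01]
```

```bash
python3 -m crank '[[[0,0,0],[0,0,0]],[[0,0.0008,0],[0.04,0,0]],[[0,0,0],[0,0,0]]]' ; python3 f.py; python3 - <<'E'
from h import *
p,r,s=pose(); z=RI.inv().apply(r.as_matrix()[:,2]); print("lean",np.arctan2(-z[0],-z[2]),s["moment"])
q=grab_frame("scene"); L=RI.inv().apply(cloud(q).reshape(-1,3)-O)
for lo,hi in((-135,-60),(-33,33),(60,135)):
    B=L[(L[:,0]>70)&(L[:,0]<120)&(L[:,1]>lo)&(L[:,1]<hi)&(L[:,2]>4)&(L[:,2]<30)]; print(lo,len(B),np.median(B,0).round(1) if len(B) else "",np.percentile(B[:,2],95) if len(B) else "")
cv2.imwrite("pics/d.png",cv2.resize(q["frame"][120:300,260:440][...,::-1],(500,500)))
E
```

```text
clock: 28.82
ee_pos: [537.9, 68.3, 89.0]
ee_rot: [-2.006, -1.723, 0.524]
ft_force: [-8.4, 2.2, 1.4]
finger_gap: 43.4
grasp_force: 30.0
clk 28.82 F tool [ 0.95 -7.95  3.67] tip [ 4.679e+01 -5.000e-02  7.323e+01]
lean 0.5907527608676708 [ 0.07542871  0.7219652  -0.04884082]
-135 82 [103.8 -93.6   9.8] 13.229739046630247
-33 97 [ 1.038e+02 -1.000e-01  9.600e+00] 12.157031103150485
60 169 [104.  106.8  10.3] 13.475092341346638
```

View pics/d.png

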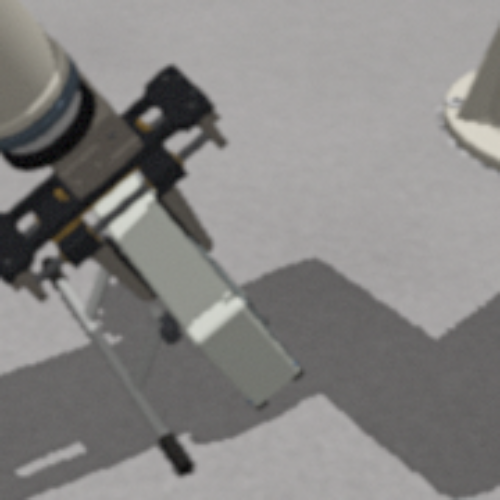

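```bash
python3 -m crank '[[[0,-0.003,0],[0,0,0]],[[0,0,0],[0,0,0]]]' - 12 >/dev/null; python3 f.py
python3 -m crank '[[[0,-0.003,0],[0,0,0]],[[0,0,0],[0,0,0]]]' - 6 ; python3 f.py
```

```text
clk 29.12 F tool [ 0.26 -4.7   5.39] tip [ 4.665e+01 -2.000e-02  7.323e+01]
clock: 29.38
ee_pos: [537.6, 68.3, 89.1]
ee_rot: [-2.008, -1.724, 0.522]
ft_force: [-4.5, 1.9, -5.4]
finger_gap: 43.8
grasp_force: 6.0
clk 29.38 F tool [ 1.24 -0.94  7.1 ] tip [ 4.651e+01 -5.000e-02  7.330e+01]
```

```bash
python3 -m crank '[[[0,0,0.004],[0,0,0]],[[0,0,0],[0,0,0]]]' >/dev/null; python3 f.py
python3 -m crank '[[[0,0,0],[0,0,0]],[[0,0,0],[0,0,0]],[[0,0,0],[0,0,0]],[[0,0,0],[0,0,0]]]' 0.8 6; python3 f.py
python3 - <<'E'
from h import *
q=grab_frame("scene"); cv2.imwrite("pics/e.png",cv2.resize(q["frame"][120:300,260:440][...,::-1],(500,500)))
E
```

```text
clk 29.62 F tool [-0.38 -2.03  2.16] tip [ 4.642e+01 -3.000e-02  7.323e+01]
clock: 30.12
ee_pos: [537.3, 68.4, 88.9]
ee_rot: [-2.008, -1.724, 0.522]
ft_force: [0.9, -1.2, 0.2]
finger_gap: 73.6
grasp_force: 0.0
clk 30.12 F tool [-1.02  0.73 -0.75] tip [4.621e+01 1.000e-02 7.314e+01]
```

View pics/e.png

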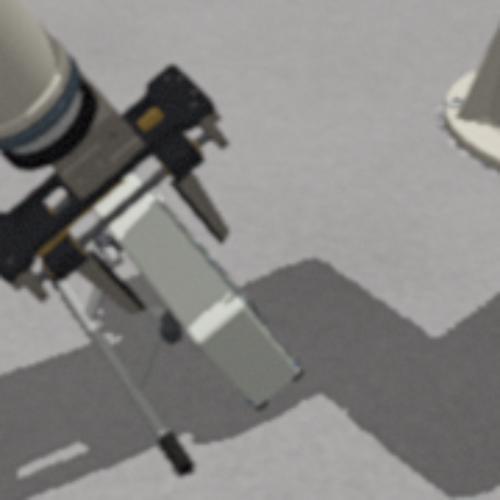

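The fingers are open, clear on both sides of the case at (205,205) and (115,285), and the case hasn't moved. Now I'll withdraw along the tool axis and check.

```bash
python3 -m crank '[[[0,0,-0.05],[0,0,0]],[[0,0,-0.15],[0,0,0]],[[0,0,-0.3],[0,0,0]],[[0,0,-0.3],[0,0,0]],[[0,0,0],[0,0,0]],[[0,0,0],[0,0,0]],[[0,0,0],[0,0,0]],[[0,0,0],[0,0,0]]]'
python3 - <<'E'
from h import *
q=grab_frame("scene"); L=RI.inv().apply(cloud(q).reshape(-1,3)-O)
for lo,hi in((-135,-60),(-33,33),(60,135)):
    B=L[(L[:,0]>70)&(L[:,0]<120)&(L[:,1]>lo)&(L[:,1]<hi)&(L[:,2]>4)&(L[:,2]<30)]; print(lo,len(B),np.median(B,0).round(1),np.percentile(B[:,2],95))
T=L[(L[:,0]>0)&(L[:,0]<100)&(abs(L[:,1])<110)&(L[:,2]>70)&(L[:,2]<115)]; print(T.max(0),T.min(0))
t=grab_frame("top")
cv2.imwrite("pics/f.png",np.hstack([cv2.resize(q["frame"][120:300,260:440],(400,400)),cv2.resize(t["frame"][150:310,170:330],(400,400))])[...,::-1])
E
```

```text
clock: 31.18
ee_pos: [624.2, 55.0, 221.0]
ee_rot: [-2.006, -1.722, 0.524]
ft_force: [-0.5, -0.0, 0.5]
finger_gap: 73.6
grasp_force: 0.0
-135 107 [ 103.8 -102.2   10.8] 13.933159216946345
-33 98 [103.5   1.   10.1] 12.384961713073281
60 164 [103.9 105.8  10.9] 13.400120067971475
[ 86.39364659 102.68320483 110.753094  ] [ 12.8173845  -99.64459711  70.03186859]
```

View pics/f.png

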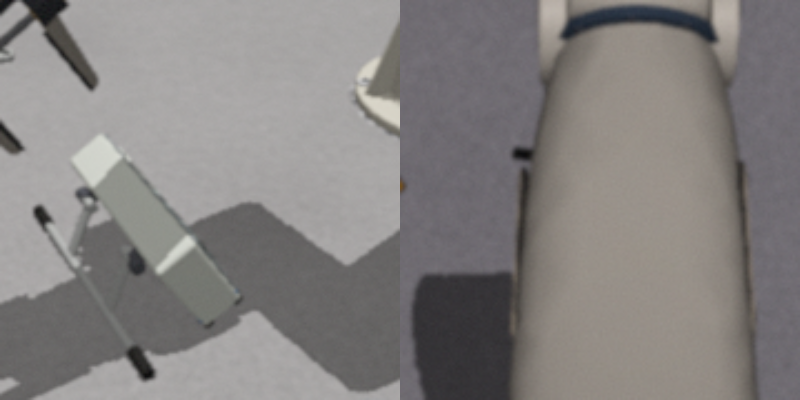

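The left panel shows the indicator leaning on its leg, with the sleeves on the bench at (42,213) and (143,362) and the gripper clear.

```bash
python3 -c "
from station import job; print(job.job_done())"
```

```text
the job is handed in; nothing more can be done
None
```

The indicator is leaning back on its prop leg at about 0.59 rad, with the leg pushed to its stop and the case still in its place. The job was handed in at about 31 s. The leg's stop was judged from the push force rising above the steady catch force, to about 5.5 N; single readings reached 6.1 N, under the 7 N limit.

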